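Push a serving board home past its sprung catch

ROBOT

A 7-joint arm with a two-finger parallel gripper is mounted at the origin on a cart in front of the work surface, level with it; the furniture and walls round the work are solid. World frame = base frame: x ahead of the robot, y to its left, z up, the work surface at z = 0. Lengths are in m, angles in rad, forces in N, time in s.
With the tool pointing down it reaches from about 0.35 to 0.9 m from the base axis. Payload 8.1 kg.
Tool frame: the origin (TCP) lies midway between the tips of the shut fingers; the grasp point (between the pads) lies 19 mm behind it; z points along the fingers, y is the line along which they close (so a half turn about z gives the same grasp; the last joint's range is limited). The gripper opens to 92 mm and grips with 3 to 60 N. Pads are 19 mm wide; open, the fingers measure 130 mm over their backs; the gripper's body (75 mm by 190 mm) begins 47 mm behind the grasp point.
Start: joints at [-1.234, 0.434, 0.025, 1.573, -0.012, 1.134, -0.075], TCP at [0.266, 0.566, 0.227] pointing down, gripper open.
Joint ranges: [-2.62, 2.62], [-0.44, 2.09], [-1.27, 1.32], [0.08, 2.57], [-1.32, 4.46], [0.12, 2], [-2.74, 2.74]. Speed limits (rad/s): [2.22, 2.22, 3.01, 3.01, 3.14, 3.14, 3.14].

INTERFACE

Orientations are given as a rotation vector (axis times angle).
In Python, from cell import arm gives the robot as it stands.
- The arm moves only by the tool send_rows, never from a script. Its argument "increments" is a list of rows, each a list of 3 entries, a list of its own where there are three numbers: the finger opening in cm, from 0 to 9.18, then the shift along the tool's x, y, z in cm, then the turn, a rotation vector about the tool's x, y, z in rad. A call has 1 to 5 rows; each row shifts and turns the commanded pose from where the row before left it, along the tool's axes as they then stand; what a row does not reach is not made up. A row lasts 1/10 s, in which the tool goes at most 50 mm and 8.59 degrees, less where a joint would pass 70% of its speed; a pose out of reach is approached as far as the arm can. A call is refused whole if a number of a shift passes 5 or a number of a turn 0.15, either way. A call with a gripper value outside its range is refused whole. The fingers move at their own pace and stop on an object; "force" is the grip in N (left out, the last holds). Time passes only in rows, so rows that do not move let the fingers close. It gives the time, the measured TCP pose, the force, the opening and the grip force at its end, in the units of the state.
- arm.observe(): the state, without advancing time (a new reading comes with each control period).
- arm.get_image(name): name is "scene" or "top"; returns the picture (384x512x3 uint8, red, green, blue); there is no depth.
- arm.camera_params(name): a dict with "camera_matrix" (3x3 intrinsics, pixels), "R" (3x3) and "t" (3): a world point X has camera coordinates R X + t. Camera axes: x right, y down, z forward; pixel columns grow to the right and rows downward; lengths in m; the calibration is good to about 2 mm. A picture is of the moment at which its call begins. camera_params takes no time and is no camera call.
- arm.sign_off(): hands the job in; it is judged then, once.
The state is a dict: "clock": time; "joints": joint angles; "dq": joint speeds; "joint_efforts": joint torques, N m; "position": TCP position; "ee_rot": TCP orientation; "force": force on the tool from outside, world axes, zero at the start; "ft_torque": the same for the moment, N m; "width": opening from 0.0 (shut) to 1.0 (fully open); "gripper_force": force on a finger pad.
Only numpy, scipy, OpenCV 4.12 (cv2) and the standard library are available. Lean on these libraries where they do the work, as an engineer would, in place of code of your own. Each camera call takes 0.05 s, during which the arm holds its last target. There are 200 camera calls.

TASK

The wooden cheese board has been drawn forward in its steel dock and is held there by the sprung catch button that stands up in its hand slot. With a fingertip press the button down until it is below the board, keep it down while you push the board over it, and push on gently until the board stops at the back of the dock and the button springs up again behind the end of the handle. Nothing is to be lifted: the two cheeses on the board ride along upright and untouched, and the cheeses beside the dock stay where they are.

Things in the scene. Friction and masses are not known exactly. Their poses are not given: they have to be found in the camera images.
- dock: Fixed steel dock, 244 long (x), 156 wide (y), 52 high (all in mm). Origin at counter height on the button's vertical axis; x points away from the robot, the way the board slides home. Channel rails carry the board's body 30 above the counter and lips hold it down (2 play). Under the handle it is open down to a 4 thick base plate, but for the button's housing, 46 across, top 18 above the counter.
- board: Loose wooden board, 18 thick, 0.5 kg, in the dock's rails, axes as the dock's. Origin: centre of its hand slot, underside. The slot is x -20 to +20, y -30 to +30; the handle is 92 wide, its near rim x -36 to -20; the body, 140 wide, x 36 to 140. At the start it is within 2 of the dock's in x; unpressed it can move 3 more. Home, at the back stop: 56 along the dock's x. Sliding takes 3 to 9 N.
- catch (a joint): The catch button, an upright round steel plunger 34 across with a flat top, sliding straight down on a spring. Value in m: 0 = up, top 50 above the counter (2 above the board's top face); 0.020 = top level with the board's underside; 0.0255 = fully down. Spring force 2 N up, 4 N fully down. The handle's rim, once over part of it, keeps it down (at about 0.018); uncovered, it springs up.
- catch_top (a point): Centre of the button's flat top face; moves with the button.
- slot_far_edge (a point): Middle of the slot's far edge on the board's top face (x = +20 in the board's frame, 48 above the counter), the edge that a finger in the slot can push on.
- handle_end (a point): Middle of the handle's near end on the board's top face (x = -36 in the board's frame, 48 above the counter); 3 past the button when the board is home.
- ash_brick: Grey ashed cheese, a blunt four-sided pyramid 57 by 63 at the foot and 56 high, standing loose on the left of the board. Origin at the centre of its underside.
- drum: Drum-shaped white goat cheese, 63 across and 72 high, standing loose on the right of the board. Origin at the centre of its underside.
- log: Grey ashed log of goat cheese, 146 long, 44 thick and 40 high, lying loose on the counter to the right of the dock, about along it. Origin at the centre of its underside.
- half_wheel_0: Half wheel of yellow cheese, 75 by 146 and 36 high, lying loose on a whole wheel to the left of the dock, the nearest to the robot of the row. Origin at the centre of its underside.
- half_wheel_1: The next half wheel of that row, 74 by 146 and 36 high, farther from the robot, also loose on a whole wheel. Origin at the centre of its underside.
Mind the look-alikes: they are no part of the job. Leave any green or orange look-alike of the drum alone.

How it is judged:
By the outcome, as a careful person would: the job done as asked, in the order asked, and still so for the second after the job is handed in, with the robot touching nothing.
It also fails if it takes over 32 s, if anything falls off the work surface, if the arm or the gripper's body presses on something with over 40 N, if the wrist force passes 120 N, or if a joint passes its speed limit or range.

## Working session

There is one attempt and no reset: what is moved stays moved. The work goes in short steps, Python scripts to look and compute and a tool call to move; the robot and the scene stay as the last step left them, time stands still between calls to the robot, and variables do not carry over. Pictures are saved under pics/ and viewed, at most 10 in all, crops included, and the job is handed in when it is done.

Besides the shell and the picture viewer there is one more tool, called after ">>>" as name(argument=value, ...) on one line, values as JSON. send_rows: Moves the arm, as the interface text tells. Its arguments: {"type":"object","properties":{"increments":{"type":"array"},"force":{"type":"number"}},"required":["increments"]}

```bash
mkdir -p pics; ls
python3 - <<'E'
from cell import arm
import cv2
print(arm.observe())
for n in("scene","top"):
    im=arm.get_image(n); cv2.imwrite(f"pics/{n}0.png",cv2.resize(im[:,:,::-1],(800,600),interpolation=cv2.INTER_CUBIC))
    print(arm.camera_params(n))
E
```

```text
pics
{'clock': 0.0, 'joints': array([-1.23359401,  0.43522063,  0.02497265,  1.57406246, -0.01155968,
        1.13401612, -0.07509263]), 'dq': array([-1.00212197e-03,  7.37468052e-04, -1.28968950e-05, -4.71979281e-04,
        4.29202897e-04,  8.51328526e-04,  4.26413122e-04]), 'joint_efforts': array([-4.52731610e-04, -6.67864537e+01,  9.84599032e-01, -3.14461005e+01,
       -6.06590370e-02,  4.26345645e-02,  1.65691072e-04]), 'position': array([0.26595077, 0.56504089, 0.22595985]), 'ee_rot': array([-6.85317880e-01, -3.06576283e+00,  2.44063636e-03]), 'force': array([-0.38302357,  0.32597046,  0.10160166]), 'ft_torque': array([-0.00445645, -0.03645134,  0.00081655]), 'gripper_force': 0.0, 'width': 0.9989738695622278}
{'camera_matrix': array([[416.16086604,   0.        , 248.43154693],
       [  0.        , 416.16086604, 191.56733602],
       [  0.        ,   0.        ,   1.        ]]), 'R': array([[ 0.85560671, -0.51747267, -0.01261706],
       [-0.29627768, -0.46959729, -0.83168379],
       [ 0.4244487 ,  0.71533238, -0.55510619]]), 't': array([-0.58859298,  0.15273986,  0.97940444])}
{'camera_matrix': array([[471.61051891,   0.        , 249.18780693],
       [  0.        , 471.61051891, 201.82631179],
       [  0.        ,   0.        ,   1.        ]]), 'R': array([[ 0.00888984, -0.99944301, -0.03216572],
       [-0.98999121, -0.0042658 , -0.14106454],
       [ 0.14084876,  0.03309782, -0.98947772]]), 't': array([-0.16098333,  0.62724502,  1.17677611])}
```

View pics/scene0.png

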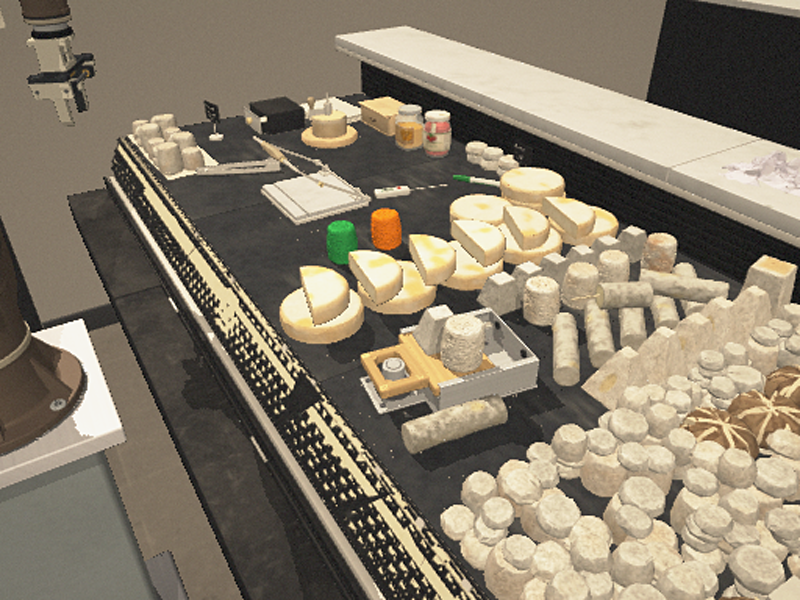

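View pics/top0.png

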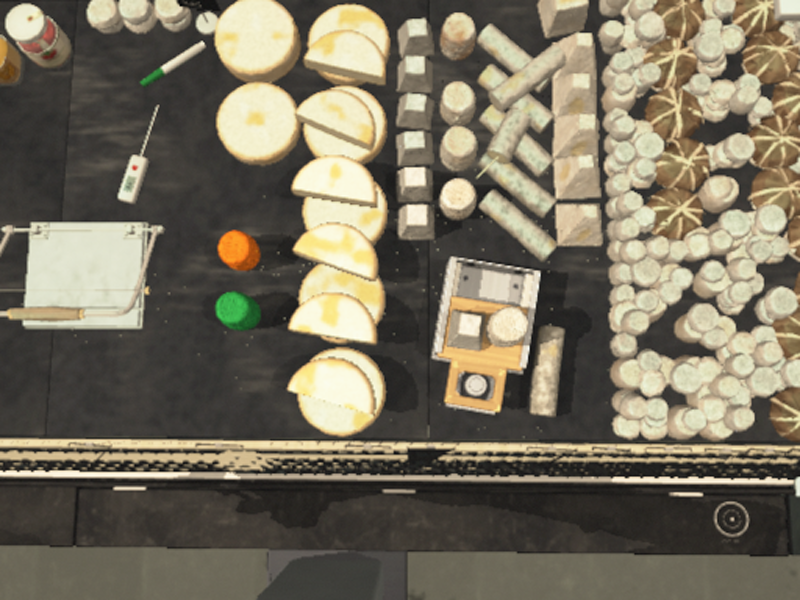

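The scene view shows the dock with the button at about (393,368) and the handle around it. In the top view the button is at about (476,385), with the ash brick at (468,328), the drum at (508,326) and the log at (547,370). I'll zoom in on both.

Run:
```python
from cell import arm
import cv2
s=arm.get_image("scene");t=arm.get_image("top")
a=cv2.resize(s[190:290,220:350,::-1],None,fx=6,fy=6,interpolation=cv2.INTER_CUBIC)
b=cv2.resize(t[160:275,270:370,::-1],None,fx=5,fy=5,interpolation=cv2.INTER_CUBIC)
cv2.imwrite("pics/sc.png",a);cv2.imwrite("pics/tc.png",b)
```

```text
(no output)
```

View pics/sc.png

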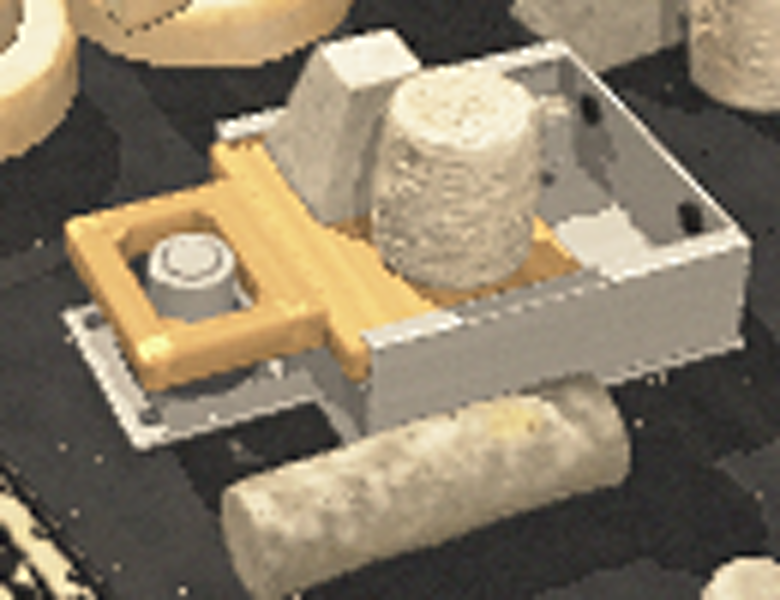

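View pics/tc.png

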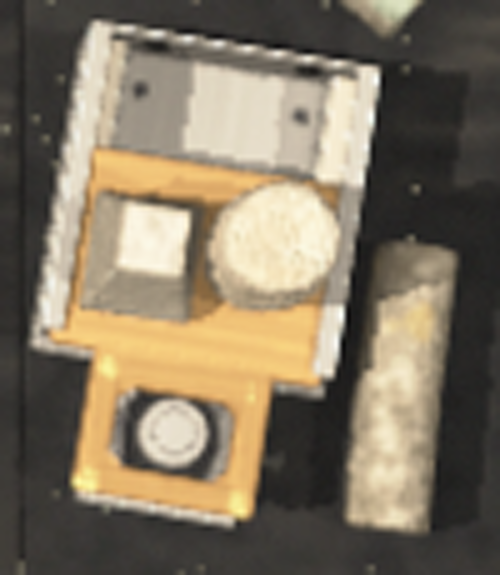

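The zoomed scene view shows the button top at crop (192,258), the handle's near corners at (68,228) and (148,372), and the dock's back top corners at (560,42) and (748,240). In the top view the same points are at (172,430), (78,488), (248,518), (95,22) and (380,68). I'll triangulate them.

```bash
cat > h.py <<'E'
import numpy as np, cv2
from cell import arm
def P(n):
    c=arm.camera_params(n); return c["camera_matrix"]@np.c_[c["R"],c["t"]]
PS,PT=P("scene"),P("top")
def tri(a,b):
    X=cv2.triangulatePoints(PS,PT,np.array(a,float),np.array(b,float)); return (X[:3]/X[3]).ravel()
def proj(M,X):
    p=M@np.r_[X,1]; return p[:2]/p[2]
def onz(M,p,z):
    A=np.c_[M[:,0],M[:,1],-np.r_[p,1]]; return np.linalg.solve(A,-(M[:,2]*z+M[:,3]))[:2]
E
python3 - <<'E'
from h import *
s=lambda x,y:((x+.5)/6-.5+220,(y+.5)/6-.5+190)
t=lambda x,y:((x+.5)/5-.5+270,(y+.5)/5-.5+160)
pts=dict(button=((192,256),(172,430),.05),hL=((68,228),(78,488),.048),hR=((148,372),(248,518),.048),
 bL=((560,42),(95,22),.052),bR=((748,240),(380,68),.052),basenR=((138,446),(236,524),.004),drumtop=((462,95),(277,237),.102))
for k,(a,b,z) in pts.items():
    a=s(*a);b=t(*b); X=tri(a,b)
    print(k,X.round(4),"S@z",onz(PS,a,z).round(4),"T@z",onz(PT,b,z).round(4), "err",(proj(PS,X)-a).round(1),(proj(PT,X)-b).round(1))
E
```

```text
button [ 0.5167 -0.2965  0.0545] S@z [ 0.5204 -0.2922] T@z [ 0.5162 -0.2965] err [-0.5  0.1] [ 0.1 -0.3]
hL [ 0.4877 -0.2496  0.0486] S@z [ 0.4894 -0.2495] T@z [ 0.4867 -0.2492] err [-0.6  0.1] [ 0.2 -0.4]
hR [ 0.4735 -0.3352  0.0453] S@z [ 0.4733 -0.3383] T@z [ 0.4724 -0.3344] err [-0.6  0.1] [ 0.2 -0.4]
bL [ 0.7258 -0.2584  0.0553] S@z [ 0.7297 -0.2549] T@z [ 0.7261 -0.2582] err [-0.3  0. ] [ 0.1 -0.2]
bR [ 0.7016 -0.4037  0.0564] S@z [ 0.7062 -0.4   ] T@z [ 0.7022 -0.4042] err [-0.2  0. ] [ 0.1 -0.1]
basenR [ 0.4704 -0.333   0.0083] S@z [ 0.4733 -0.3294] T@z [ 0.4699 -0.3332] err [-0.3  0. ] [ 0.1 -0.2]
drumtop [ 0.606  -0.3418  0.1235] S@z [ 0.6265 -0.3188] T@z [ 0.6078 -0.3439] err [-0.7  0.1] [ 0.3 -0.5]
```

The heights and sizes check out. The button is at about (0.5175, -0.2955), dock yaw about -9.5°. First I turn the tool and shut the fingers, then cross over.

>>> send_rows(increments=[[0,[0,0,0],[0,0,-0.137]],[0,[0,0,0],[0,0,-0.137]],[0,[-2.1,-4.4,0],[0,0,0]],[0,[-2.1,-4.4,0],[0,0,0]],[0,[-2.1,-4.4,0],[0,0,0]]], force=10)

```text
clock: 0.7
position: [0.3067, 0.4232, 0.2263]
ee_rot: [-0.259, -3.131, 0.001]
force: [1.6, -0.6, 0.5]
width: 0.613
gripper_force: 0.0
```

>>> send_rows(increments=[[0,[-2.1,-4.4,0],[0,0,0]],[0,[-2.1,-4.4,0],[0,0,0]],[0,[-2.1,-4.4,0],[0,0,0]],[0,[-2.1,-4.4,0],[0,0,0]],[0,[-2.1,-4.4,0],[0,0,0]]])

```text
clock: 1.2
position: [0.3738, 0.1886, 0.2269]
ee_rot: [0.26, 3.13, 0.001]
force: [1.9, 0.6, -0.2]
width: 0.179
gripper_force: 0.0
```

>>> send_rows(increments=[[0,[-2.1,-4.4,0],[0,0,0]],[0,[-2.1,-4.4,0],[0,0,0]],[0,[-2.1,-4.4,0],[0,0,0]],[0,[-2.1,-4.4,0],[0,0,0]],[0,[-2.1,-4.4,0],[0,0,0]]])

```text
clock: 1.7
position: [0.4411, -0.0456, 0.227]
ee_rot: [0.26, 3.13, 0.001]
force: [0.9, 1.0, -0.8]
width: 0.001
gripper_force: 0.0
```

>>> send_rows(increments=[[0,[-2.0,-3.9,0],[0,0,0]],[0,[-2.0,-3.9,0],[0,0,0]],[0,[-2.0,-3.9,0],[0,0,0]],[0,[-2.0,-3.9,0],[0,0,0]],[0,[-2.0,-3.9,1],[0,0,0]]])

```text
clock: 2.2
position: [0.5084, -0.2545, 0.2176]
ee_rot: [0.259, 3.129, -0.0]
force: [0.4, 0.2, 1.4]
width: 0.009
gripper_force: 0.0
```

>>> send_rows(increments=[[0,[-2.0,-3.9,2],[0,0,0]],[0,[0,0,4],[0,0,0]],[0,[0,0,4],[0,0,0]],[0,[0,0,3],[0,0,0]],[0,[0,0,0],[0,0,0]]])

```text
clock: 2.7
position: [0.518, -0.2927, 0.0828]
ee_rot: [-0.26, -3.124, -0.004]
force: [-0.5, 0.8, 0.0]
width: 0.008
gripper_force: 0.0
```

Run:
```python
from h import *
o=arm.observe(); print(o["position"],o["force"],o["clock"])
s=arm.get_image("scene");t=arm.get_image("top")
a=cv2.resize(s[190:290,210:310,::-1],None,fx=6,fy=6,interpolation=cv2.INTER_CUBIC)[:, :400]
b=cv2.resize(t[160:280,270:350,::-1],None,fx=5,fy=5,interpolation=cv2.INTER_CUBIC)
cv2.imwrite("pics/c2.png",np.hstack([a,b]))
for n,p in(("S",proj(PS,o["position"])),("T",proj(PT,o["position"]))): print(n,p)
```

```text
[ 0.51799691 -0.29269942  0.08275207] [-0.54766046  0.82274454  0.00820189] 2.7
S [250.64846716 221.500742  ]
T [303.54805461 244.1787735 ]
```

View pics/c2.png

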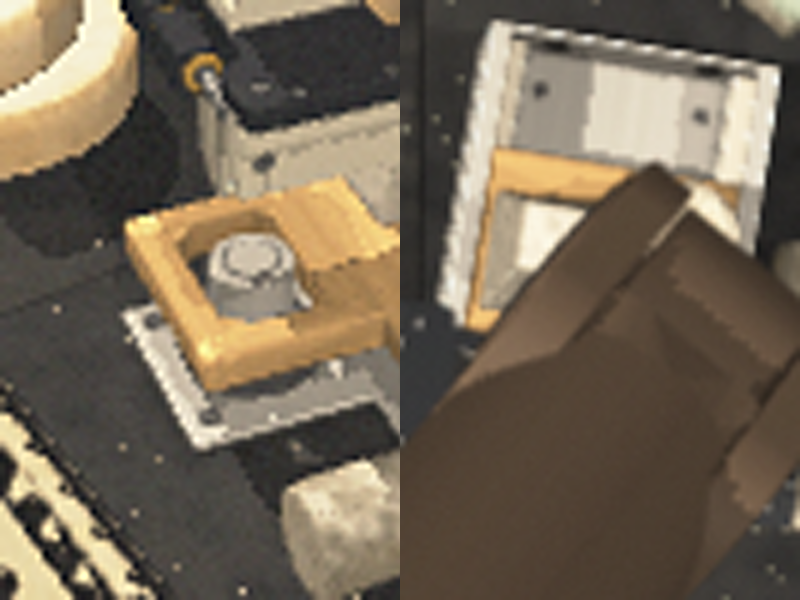

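The scene crop shows the button still up in the slot at crop (252,262), with the gripper just behind it and its tip projecting to about (244,190). The top view is blocked by the arm. I need a wider scene crop to read the fingertip.

Run:
```python
from h import *
s=arm.get_image("scene")
cv2.imwrite("pics/s3.png",cv2.resize(s[140:270,200:360,::-1],None,fx=4.6,fy=4.6,interpolation=cv2.INTER_CUBIC))
```

```text
(no output)
```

View pics/s3.png

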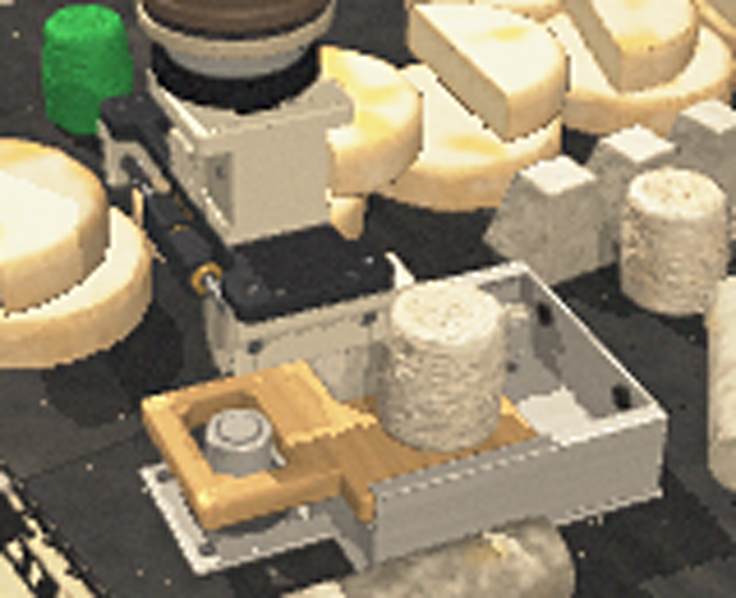

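The wide crop shows the gripper over the button, hiding the ash brick. Its lower white corner is at about (222,370) against a predicted tip at (233,373). I can't tell which way the body lies, so I'll overlay the predicted gripper outline.

Run:
```python
from h import *
from scipy.spatial.transform import Rotation as Ro
import itertools
o=arm.observe(); R=Ro.from_rotvec(o["ee_rot"]).as_matrix()
s=arm.get_image("scene"); f=6.5
im=cv2.resize(s[150:240,220:340,::-1],None,fx=f,fy=f,interpolation=cv2.INTER_CUBIC)
def box(x,y,z0,z1,c):
    C=np.array([[a,b,d] for a in(-x,x) for b in(-y,y) for d in(z0,z1)])
    q=[tuple(int(v) for v in ((proj(PS,o["position"]+R@p)-[220,150]+.5)*f)) for p in C]
    for i,j in itertools.combinations(range(8),2):
        if bin(i^j).count("1")==1: cv2.line(im,q[i],q[j],c,1)
box(.0095,.019,-.066,0,(0,0,255))
box(.0375,.095,-.12,-.066,(255,0,0))
cv2.imwrite("pics/ov.png",im); print(R.round(3))
```

```text
[[-0.986  0.165  0.001]
 [ 0.165  0.986 -0.001]
 [-0.002 -0.001 -1.   ]]
```

View pics/ov.png

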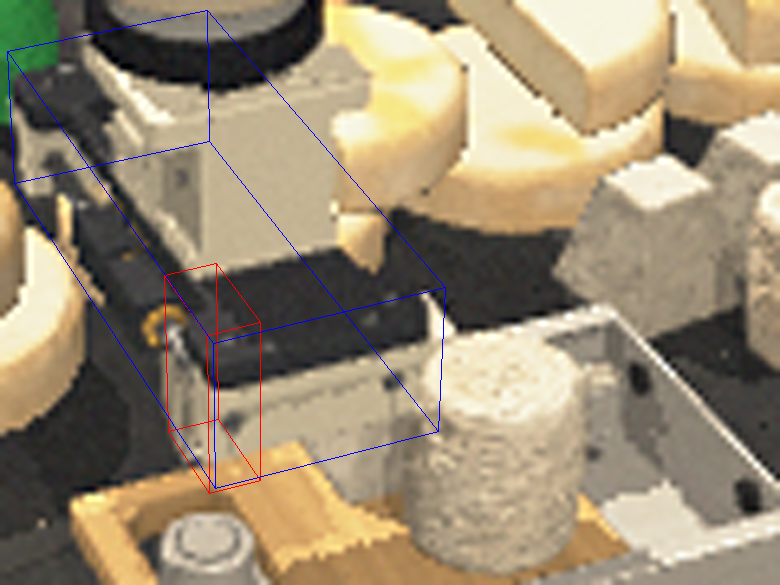

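The outline fits: the body is 190 long across the dock, leaving about 12 to 18 mm to the cheeses. Now descend onto the button.

>>> send_rows(increments=[[0,[-0.3,0,1.5],[0,0,0]],[0,[0,0,1.0],[0,0,0]],[0,[0,0,0],[0,0,0]]])

```text
clock: 3.2
position: [0.5229, -0.2941, 0.0604]
ee_rot: [-0.26, -3.129, -0.001]
force: [-1.2, -0.2, -0.9]
width: 0.004
gripper_force: 0.0
```

>>> send_rows(increments=[[0,[0,0,0.5],[0,0,0]],[0,[0,0,0.5],[0,0,0]],[0,[0,0,0.4],[0,0,0]],[0,[0,0,0],[0,0,0]]])

```text
clock: 3.6
position: [0.5236, -0.2948, 0.0474]
ee_rot: [-0.26, -3.131, -0.0]
force: [0.1, -0.6, 1.6]
width: 0.006
gripper_force: 1.0
```

>>> send_rows(increments=[[0,[0,0,0.5],[0,0,0]],[0,[0,0,0.5],[0,0,0]],[0,[0,0,0.4],[0,0,0]],[0,[0,0,0.3],[0,0,0]],[0,[0,0,0],[0,0,0]]])

```text
clock: 4.1
position: [0.5238, -0.2949, 0.0304]
ee_rot: [0.26, 3.131, -0.0]
force: [0.3, 0.0, 3.3]
width: 0.002
gripper_force: 1.6
```

>>> send_rows(increments=[[0,[0,0,0.3],[0,0,0]],[0,[0,0,0.1],[0,0,0]],[0,[0,0,0],[0,0,0]]])

```text
clock: 4.4
position: [0.5238, -0.295, 0.0267]
ee_rot: [0.26, 3.13, -0.0]
force: [0.3, -1.2, 3.2]
width: 0.005
gripper_force: 1.8
```

Button is down about 23 mm at about 3.5 N. Now ease forward to find the slot edge.

>>> send_rows(increments=[[0,[-0.15,0,0],[0,0,0]],[0,[-0.15,0,0],[0,0,0]],[0,[-0.15,0,0],[0,0,0]],[0,[-0.15,0,0],[0,0,0]]])

```text
clock: 4.8
position: [0.5271, -0.2952, 0.0264]
ee_rot: [-0.261, -3.126, -0.003]
force: [-12.6, 3.7, 13.8]
width: 0.003
gripper_force: 8.3
```

>>> send_rows(increments=[[0,[-0.15,0,0],[0,0,0]],[0,[-0.15,0,0],[0,0,0]],[0,[-0.15,0,0],[0,0,0]],[0,[-0.15,0,0],[0,0,0]]])

```text
clock: 5.2
position: [0.5301, -0.2959, 0.0261]
ee_rot: [-0.262, -3.122, -0.005]
force: [-18.0, 4.0, 17.0]
width: 0.008
gripper_force: 9.7
```

The force has risen to 18 N forward and 17 N up, more than sliding should need. Before going on I'll check by template match whether the board moved.

```bash
cat > mv.py <<'E'
from h import *
def moved(save=None):
    ref=cv2.imread("pics/c2.png")[:,:400]
    s=arm.get_image("scene"); im=cv2.resize(s[190:290,210:310,::-1],None,fx=6,fy=6,interpolation=cv2.INTER_CUBIC)
    if save: cv2.imwrite(save,im)
    for n,(x,y,w,h) in dict(handleL=(110,200,60,70),handleR=(175,320,80,80),base=(110,390,120,70),button=(200,225,105,60)).items():
        T=ref[y:y+h,x:x+w]
        r=cv2.matchTemplate(im[max(0,y-150):y+h+60,max(0,x-30):x+w+350],T,cv2.TM_CCOEFF_NORMED); _,v,_,p=cv2.minMaxLoc(r)
        d=np.array([p[0]+max(0,x-30)-x,p[1]+max(0,y-150)-y])/6
        c=np.array([210+(x+w/2)/6,190+(y+h/2)/6]); z=.048
        m=onz(PS,c+d,z)-onz(PS,c,z)
        print(n,"px",d.round(2),"score",round(v,2),"dock x/y mm",(1000*m@np.array([[.986,.165],[-.165,.986]])).round(1))
E
python3 - <<'E'
from mv import *
from scipy.spatial.transform import Rotation as Ro
o=arm.observe(); print(o["position"],o["force"],o["ft_torque"],Ro.from_rotvec(o["ee_rot"]).as_matrix()[:,2])
moved()
o=arm.observe(); print(o["position"],o["force"])
E
```

```text
[ 0.53008421 -0.29589662  0.02613489] [-17.99770389   4.01240909  17.02378728] [0.80977594 3.66689937 0.05112485] [-0.0085826   0.00381041 -0.99995591]
handleL px [ 1.33 -0.33] score 0.98 dock x/y mm [ 3.3 -0. ]
handleR px [ 0.83 -0.17] score 0.9 dock x/y mm [ 1.9 -0.2]
base px [0. 0.] score 0.97 dock x/y mm [0. 0.]
button px [  7.5  -21.33] score 0.47 dock x/y mm [48.5 70. ]
[ 0.53053585 -0.29595641  0.02616566] [-15.81493008   2.6812823   13.66187968]
```

>>> send_rows(increments=[[0,[0,0,0],[0,0,0]],[0,[0,0,0],[0,0,0]]])

```text
clock: 5.45
position: [0.5306, -0.296, 0.0261]
ee_rot: [-0.262, -3.123, -0.004]
force: [-17.3, 2.7, 15.1]
width: 0.004
gripper_force: 8.7
```

>>> send_rows(increments=[[0,[-0.1,0,0],[0,0,0]],[0,[-0.1,0,0],[0,0,0]],[0,[0,0,0],[0,0,0]]])

```text
clock: 5.75
position: [0.5324, -0.2964, 0.0262]
ee_rot: [-0.262, -3.122, -0.004]
force: [-17.5, 3.8, 15.0]
width: 0.007
gripper_force: 9.1
```

Run:
```python
from mv import *
moved()
o=arm.observe(); print(o["position"],o["force"],o["ft_torque"])
```

```text
handleL px [ 2.17 -0.5 ] score 0.98 dock x/y mm [ 5.3 -0.2]
handleR px [ 2.   -0.33] score 0.82 dock x/y mm [ 4.5 -0.7]
base px [0. 0.] score 0.95 dock x/y mm [0. 0.]
button px [17.33  2.83] score 0.46 dock x/y mm [ 32.9 -24.7]
[ 0.53243426 -0.29637172  0.02617442] [-17.87794757   2.99917339  14.57656692] [ 0.76927233  3.52360191 -0.05733677]
```

The board has moved about 5 mm, past the 3 mm limit of the latched play, so the button is clear. Keep pushing, easing the downward load slightly.

>>> send_rows(increments=[[0,[-0.15,0,-0.03],[0,0,0]],[0,[-0.15,0,-0.03],[0,0,0]],[0,[-0.15,0,0],[0,0,0]],[0,[-0.15,0,0],[0,0,0]]])

```text
clock: 6.2
position: [0.5397, -0.2973, 0.0263]
ee_rot: [-0.261, -3.124, -0.003]
force: [-11.5, 2.3, 7.8]
width: 0.003
gripper_force: 6.5
```

>>> send_rows(increments=[[0,[-0.15,0,0],[0,0,0]],[0,[-0.15,0,0],[0,0,0]],[0,[-0.15,0,0],[0,0,0]],[0,[-0.15,0,0],[0,0,0]]])

```text
clock: 6.6
position: [0.5456, -0.2984, 0.0263]
ee_rot: [-0.262, -3.124, -0.003]
force: [-11.2, 2.6, 5.6]
width: 0.005
gripper_force: 5.8
```

>>> send_rows(increments=[[0,[-0.2,0,-0.03],[0,0,0]],[0,[-0.2,0,-0.03],[0,0,0]],[0,[-0.2,0,0],[0,0,0]],[0,[-0.2,0,0],[0,0,0]],[0,[-0.2,0,0],[0,0,0]]])

```text
clock: 7.1
position: [0.5567, -0.2999, 0.0267]
ee_rot: [-0.261, -3.126, -0.003]
force: [-6.9, 2.0, 0.3]
width: 0.005
gripper_force: 3.4
```

>>> send_rows(increments=[[0,[-0.2,0,0],[0,0,0]],[0,[-0.2,0,0],[0,0,0]],[0,[-0.2,0,0],[0,0,0]],[0,[-0.2,0,0],[0,0,0]],[0,[-0.2,0,0],[0,0,0]]])

```text
clock: 7.6
position: [0.5665, -0.3015, 0.0266]
ee_rot: [-0.261, -3.126, -0.003]
force: [-6.5, 0.8, -0.0]
width: 0.004
gripper_force: 3.4
```

Run:
```python
from mv import *
moved()
```

```text
handleL px [15.83 -4.33] score 0.98 dock x/y mm [40.4  0.9]
handleR px [ 3.17 -1.  ] score 0.56 dock x/y mm [7.7 0.4]
base px [ 0.   -0.17] score 0.93 dock x/y mm [0.2 0.5]
button px [ 1.17 -8.17] score 0.47 dock x/y mm [14.  27.2]
```

>>> send_rows(increments=[[0,[-0.2,0,0],[0,0,0]],[0,[-0.2,0,0],[0,0,0]],[0,[-0.2,0,0],[0,0,0]],[0,[-0.2,0,0],[0,0,0]],[0,[-0.1,0,0],[0,0,0]]])

```text
clock: 8.15
position: [0.5756, -0.303, 0.0266]
ee_rot: [-0.26, -3.126, -0.003]
force: [-6.1, 1.1, 0.4]
width: 0.01
gripper_force: 3.5
```

>>> send_rows(increments=[[0,[-0.1,0,0],[0,0,0]],[0,[-0.1,0,0],[0,0,0]],[0,[-0.1,0,0],[0,0,0]],[0,[-0.1,0,0],[0,0,0]]])

```text
clock: 8.55
position: [0.5793, -0.3037, 0.0266]
ee_rot: [-0.261, -3.126, -0.003]
force: [-6.9, 1.3, -0.1]
width: 0.009
gripper_force: 3.5
```

>>> send_rows(increments=[[0,[-0.1,0,0],[0,0,0]],[0,[-0.1,0,0],[0,0,0]]])

```text
clock: 8.75
position: [0.5814, -0.304, 0.0266]
ee_rot: [-0.261, -3.126, -0.003]
force: [-7.1, 1.3, 0.7]
width: 0.003
gripper_force: 3.6
```

>>> send_rows(increments=[[0,[-0.1,0,0],[0,0,0]],[0,[-0.1,0,0],[0,0,0]]])

```text
clock: 8.95
position: [0.5832, -0.3043, 0.0266]
ee_rot: [-0.261, -3.126, -0.003]
force: [-7.3, 1.0, 1.0]
width: 0.003
gripper_force: 4.1
```

>>> send_rows(increments=[[0,[-0.1,0,0],[0,0,0]],[0,[-0.1,0,0],[0,0,0]]])

```text
clock: 9.15
position: [0.5832, -0.3043, 0.0266]
ee_rot: [-0.261, -3.122, -0.005]
force: [-16.0, 4.8, 10.8]
width: 0.005
gripper_force: 8.6
```

The TCP has stopped and the force jumped, so the board is at the back stop. Back the finger off the edge, then check before lifting.

>>> send_rows(increments=[[0,[0.3,0,0],[0,0,0]],[0,[0.3,0,0],[0,0,0]],[0,[0.3,0,0],[0,0,0]],[0,[0.2,0,0],[0,0,0]],[0,[0,0,0],[0,0,0]]])

```text
clock: 9.65
position: [0.5769, -0.3037, 0.028]
ee_rot: [0.26, 3.13, 0.0]
force: [0.5, 0.3, -0.7]
width: 0.005
gripper_force: 0.0
```

Run:
```python
from mv import *
moved("pics/back.png")
```

```text
handleL px [22.17 -6.  ] score 0.9 dock x/y mm [56.7  1.1]
handleR px [ 3.33 -1.  ] score 0.61 dock x/y mm [8.  0.2]
base px [ 0.   -0.17] score 0.93 dock x/y mm [0.2 0.5]
button px [0. 0.] score 0.84 dock x/y mm [0. 0.]
```

View pics/back.png

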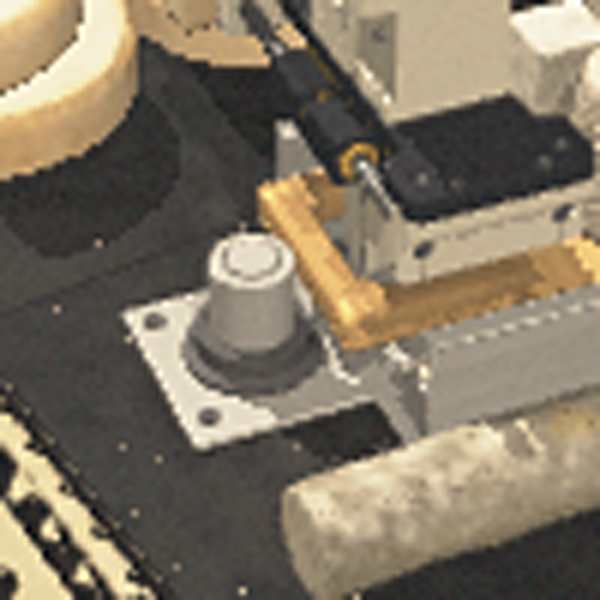

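The picture shows the button sprung fully up at (250,262), its original place, and the handle end just behind it at about (305,260). The board has moved 56.7 mm. The finger is free, so I lift straight out.

>>> send_rows(increments=[[0,[0,0,-1],[0,0,0]],[0,[0,0,-2],[0,0,0]],[0,[0,0,-3],[0,0,0]],[0,[0,0,-4],[0,0,0]],[0,[0,0,-4],[0,0,0]]])

```text
clock: 10.2
position: [0.5767, -0.3037, 0.1699]
ee_rot: [-0.261, -3.131, 0.0]
force: [1.0, -0.4, -0.3]
width: 0.002
gripper_force: 0.0
```

>>> send_rows(increments=[[0,[2,4,-1],[0,0,0]],[0,[2,4,0],[0,0,0]],[0,[2,4,0],[0,0,0]],[0,[2,4,0],[0,0,0]],[0,[1,3,0],[0,0,0]]])

```text
clock: 10.7
position: [0.5184, -0.0987, 0.1787]
ee_rot: [0.258, 3.131, 0.002]
force: [1.1, 0.5, 1.0]
width: 0.007
gripper_force: 0.0
```

>>> send_rows(increments=[[0,[1,4,0],[0,0,0]],[0,[1,4,0],[0,0,0]],[0,[0,2,0],[0,0,0]],[0,[0,0,0],[0,0,0]],[0,[0,0,0],[0,0,0]]])

```text
clock: 11.2
position: [0.5165, 0.0004, 0.1785]
ee_rot: [0.259, 3.13, -0.0]
force: [0.4, -0.4, -0.3]
width: 0.006
gripper_force: 0.0
```

Run:
```python
from mv import *
moved()
o=arm.observe(); print(o["position"],o["force"],o["clock"])
s=arm.get_image("scene");t=arm.get_image("top")
a=cv2.resize(s[180:290,215:350,::-1],(540,440),interpolation=cv2.INTER_CUBIC)
b=cv2.resize(t[160:270,290:355,::-1],(260,440),interpolation=cv2.INTER_CUBIC)
cv2.imwrite("pics/end.png",np.hstack([a,b]))
```

```text
handleL px [ 24.67 -16.  ] score 0.87 dock x/y mm [77.7 35.6]
handleR px [ 3.33 -1.  ] score 0.61 dock x/y mm [8.  0.2]
base px [ 0.   -0.17] score 0.93 dock x/y mm [0.2 0.5]
button px [0. 0.] score 0.78 dock x/y mm [0. 0.]
[ 5.16419474e-01 -4.99692461e-04  1.78453497e-01] [-0.35757086 -0.55651457 -0.12032891] 11.25
```

View pics/end.png

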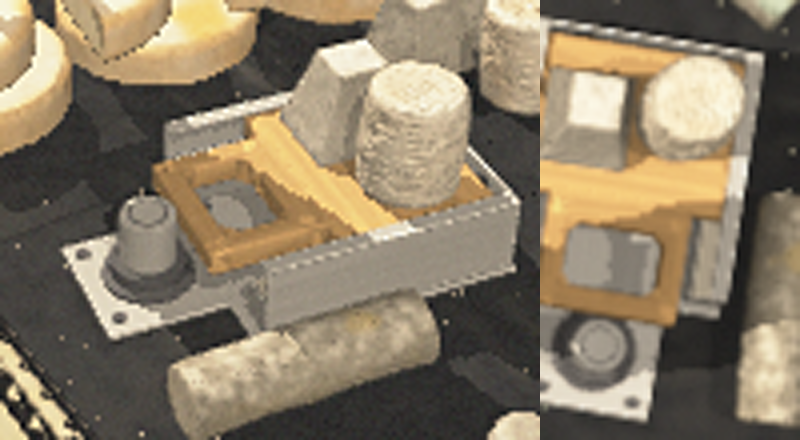

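The final picture shows the board against the back of the dock and the button up behind the handle end (scene about (147,215), top about (600,340)). Both cheeses are upright and the log is in place, so I'm handing in.

```bash
python3 -c "
from cell import arm
print(arm.sign_off())"
```

```text
the job is handed in; nothing more can be done
None
```

The board is home against the back stop, the button has sprung up behind the handle end, both cheeses on it are still upright, and I handed the job in at about 11 s of the 32 s allowed.

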